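# Cull the short vial, then run the carrier plate out to the pointer and hold it

### The job

One of the four capped vials standing in the carrier plate is shorter than the others: lift it out and set it down gently in the grey discard tray. Then slide the plate, by the upright grip at its rear end, straight out along its riser until its outer end is in line with the pointer beside it, and keep it from tipping: that far out it falls if let go, so finish while still holding it, flat on the riser. Keep the other three vials in their sockets, do not lift the plate, and leave the other things on the bench alone.

Things in the scene. Friction and masses are not known exactly. Their poses are not given: they have to be found in the camera images.
- riser: Fixed low pale grey bench riser, 200 mm along its x axis, 120 mm along y, flat top 60 mm above the bench. Origin: centre of its underside. x is the outward direction, in which the plate is to be slid; z up. The plate overhangs its +x edge (100 mm from the origin).
- plate: Loose grey plastic carrier plate lying on the riser, 280 mm along x, 100 mm along y, 12 mm thick, its x about along the riser's; 0.32 to 0.48 kg, drags with up to about 7 N. Origin: centre of its underside; the centre of mass is within 12 mm of it, so it tips once about 150 mm stick out. Round sockets, 30 mm wide, 8 mm deep, on its middle line at x = -50, 0, 50, 100 mm.
- grip_top (a point): Centre of the top face of the upright grip block at the plate's rear end (x = -120 mm, y = 0 on the plate), part of the plate: 30 mm along x, 20 mm along y, its top 50 mm above the plate's top face. Pinch it across y from above. Axes as the plate's.
- plate_tip (a point): Middle of the upper edge of the plate's outer (+x) end. Axes as the plate's.
- pointer: Fixed pointer stand beside the path of the plate's outer end: dark round foot 56 mm wide, steel rod 10 mm thick, 122 mm high, and a level tapered pointer at 66 mm height along the stand's -y, square to the riser's x. Origin: underside of the foot, on the rod's axis. It marks an overhang of 165 to 190 mm.
- pointer_tip (a point): The pointer's tip, the mark: 45 mm from the rod's axis, 25 to 35 mm clear of the plate's side edge when the plate lies centred on the riser. The plate's outer end is to come in line with it, measured along the plate's x.
- vial_a: One of three like amber glass vials with white caps, 27 mm in diameter, 60 mm high, standing in a socket of the plate (any of the four), 52 mm showing above the plate. Origin: centre of its underside, 4 mm above the plate's underside. 35 g.
- vial_b: One of three like amber glass vials with white caps, 27 mm in diameter, 60 mm high, standing in a socket of the plate (any of the four), 52 mm showing above the plate. Origin: centre of its underside, 4 mm above the plate's underside. 35 g.
- vial_c: One of three like amber glass vials with white caps, 27 mm in diameter, 60 mm high, standing in a socket of the plate (any of the four), 52 mm showing above the plate. Origin: centre of its underside, 4 mm above the plate's underside. 35 g.
- vial_d: The short vial, otherwise like the others: 27 mm in diameter, 44 mm high with its cap (body and 14 mm cap of one diameter), in any of the four sockets, 36 mm showing above the plate. Origin: centre of its underside, 4 mm above the plate's underside. 26 g.
- discard_tray: Fixed grey open tray, 170 mm along its x, 130 mm along y, 35 mm high, walls and floor 4 to 5 mm thick. Origin: centre of its underside.
- tip_box: Bystander: blue box with a clear lid, 85 x 120 x 62 mm. Origin: centre of its underside.
- reagent_bottle: Bystander: white bottle, 60 mm in diameter, 130 mm high. Origin: centre of its underside.
- trough: Bystander: open yellow trough, 130 x 50 x 28 mm. Origin: centre of its underside.
Mind the look-alikes: they are no part of the job. What is shaped like the vial_c but blue is not meant.

How it is judged:
By the outcome, as a careful person would: the job done as asked, in the order asked, and still so for the second after the job is handed in, while the arm keeps its last pose, push and grip.
It also fails if it takes over 48 s, if anything falls off the work surface, if the arm or the gripper's body presses on something with over 40 N, if the wrist force passes 120 N, or if a joint passes its speed limit or range.

### The arm

A 6-joint arm with a two-finger parallel gripper is mounted at the origin on the work surface. World frame = base frame: x ahead of the robot, y to its left, z up, the work surface at z = 0. Lengths are in mm, angles in rad, forces in N, time in s.
With the tool pointing down it reaches from about 300 to 775 mm from the base axis. Payload 14.6 kg.
Tool frame: the origin (TCP) lies between the finger pads; the fingertips stand 8 mm ahead of it and the grasp point (between the pads) lies 11 mm behind it; x points along the fingers, y is the direction in which the jaws open and shut, and the axes are right-handed (so a half turn about x gives the same grasp; the last joint's range is limited). The gripper opens to 94 mm and grips with 3 to 60 N. Pads are 16 mm wide; open, the fingers measure 119 mm over their backs; the gripper's body (75 mm by 177 mm) begins 78 mm behind the grasp point.
Start: joints at [-1.235, 0.3, 1.521, -0, 1.321, -0.067], TCP at [215.59, -505.975, 213.446] pointing down, gripper open.
Joint ranges: [-3.03, 3.03], [-0.79, 2.21], [0.23, 2.52], [-1.04, 4.18], [0, 3.07], [-2.55, 2.55]. Speed limits (rad/s): [2.22, 2.22, 2.57, 3.14, 3.14, 3.14].

### API

Orientations are given as [roll, pitch, yaw] about the fixed x, y, z axes, in that order (R = Rz(yaw) Ry(pitch) Rx(roll)).
In Python, from cell import telemetry, camera, calibration, order gives the robot as it stands.
- The arm moves only by the shell command python3 -m handwheel 'ROWS' [FORCE]. ROWS is JSON, a list of rows, each a list of 7 numbers: the turn, a rotation vector about the tool's x, y, z as a fraction of full scale, then the shift along the tool's x, y, z as a fraction of full scale, then the opening, from 0 (shut) to 1 (fully open). A call has 1 to 12 rows; each row is the pose to reach, as a shift and turn from the pose measured when the call began, along the tool's axes at that moment, turning the shorter way round; what a row does not reach only later rows make up. Full scale, the value 1, is 300 mm for a shift and pi rad for a turn. A row lasts 1/8 s, in which the tool goes at most 62.5 mm and 10.7 degrees, less where a joint would pass 70% of its speed; a pose out of reach is approached as far as the arm can. A call with a number of a shift or a turn outside -1 to 1 is refused whole. A call with a gripper value outside its range is refused whole. The fingers move at their own pace and stop on an object; FORCE is the grip in N (left out, the last holds). Time passes only in rows, so rows that repeat a pose let the fingers close. It gives the time, the measured TCP pose, the force and the opening at its end, in the units of the state.
- telemetry.read_state(): the state, without advancing time (a new reading comes with each control period).
- camera(name): name is "scene" or "top"; returns the picture (400x640x3 uint8, red, green, blue); there is no depth.
- calibration(name): a dict with "fov_y" (degrees; the focal length in pixels is half the picture's height over the tangent of half this angle, whatever the lens; pixels are square), "cx", "cy" (the principal point, pixels), "position" and "attitude" of the camera in the world. Camera axes: x right, y down, z forward; pixel columns grow to the right and rows downward; lengths in mm; the calibration is good to about 2 mm. A picture is of the moment at which its call begins. calibration takes no time and is no camera call.
- order.sign_off(): hands the job in, once; it reports no verdict.
The state is a dict: "clock": time; "joints": joint angles; "qd": joint speeds; "effort": joint torques, N m; "eef_pos": TCP position; "eef_rot": TCP orientation; "wrist_force": force on the tool from outside, world axes, zero at the start; "moment": the same for the moment, N m; "finger_gap": finger opening in mm.
Only numpy, scipy, OpenCV 4.12 (cv2) and the standard library are available. Lean on these libraries where they do the work, as an engineer would, in place of code of your own. Each camera call takes 0.05 s, during which the arm holds its last target.

## Working session

There is one attempt and no reset: what is moved stays moved. The work goes in short steps, Python scripts to look and compute and a shell command to move; the robot and the scene stay as the last step left them, time stands still between calls to the robot, and variables do not carry over. Pictures are saved under pics/ and viewed, and the job is handed in when it is done.

```bash
ls; mkdir -p pics; python3 - <<'E'
from cell import telemetry, camera, calibration, order
import cv2
print(telemetry.read_state())
for n in ("scene","top"):
    print(n,calibration(n))
    cv2.imwrite(f"pics/{n}0.png",cv2.cvtColor(camera(n),cv2.COLOR_RGB2BGR))
E
```

```text
pics
{'clock': 0.0, 'joints': array([-1.23457719e+00,  3.00519829e-01,  1.52160209e+00,  2.05801009e-06,
        1.32068103e+00, -6.66066883e-02]), 'qd': array([3.28064419e-04, 6.44093361e-04, 9.04300744e-05, 1.63370180e-03,
       6.28510752e-04, 5.70226818e-04]), 'effort': array([ 1.62200326e-03, -5.31812596e+01, -3.52739310e+01,  7.08523672e-02,
        2.44183140e-02, -1.23722170e-04]), 'eef_pos': array([ 215.51984504, -505.7345945 ,  212.85070584]), 'eef_rot': array([-1.63905001,  1.56958603,  1.90536796]), 'wrist_force': array([-0.8219382 ,  0.11933044, -0.03210693]), 'moment': array([-0.06445817, -0.0259921 , -0.01709234]), 'finger_gap': 93.98220020645596}
scene {'fov_y': 43.1799995681317, 'cx': 319.49489382906813, 'cy': 189.4346148142941, 'position': array([1443.74238123, -479.33100744, 1026.37994209]), 'attitude': array([-2.28423391, -0.0113015 ,  1.0989398 ])}
top {'fov_y': 50.70807516621369, 'cx': 321.8704430160589, 'cy': 189.8531564145929, 'position': array([ 461.32939738,   27.72787412, 1474.28445646]), 'attitude': array([-3.07977195, -0.00885993, -1.56635048])}
```

View pics/scene0.png

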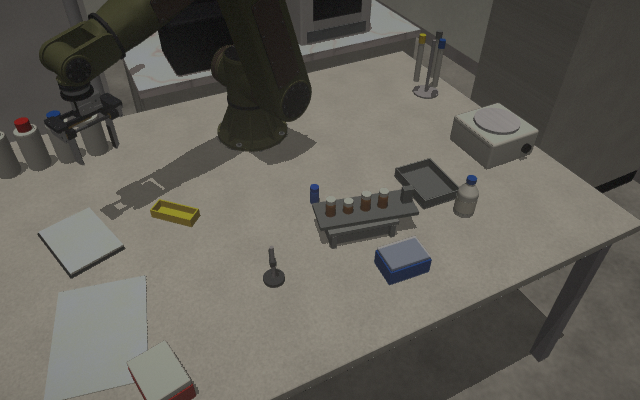

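View pics/top0.png

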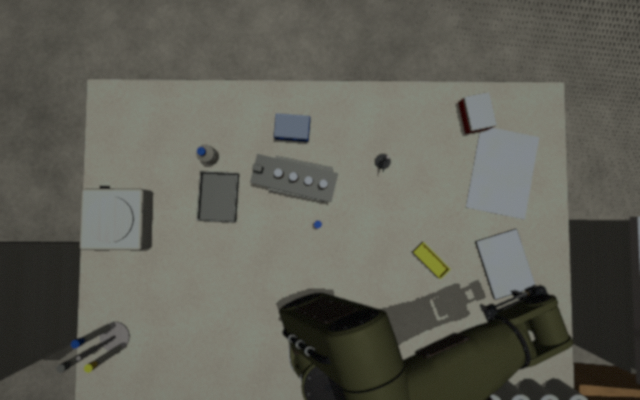

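```bash
python3 - <<'E'
import cv2
a=cv2.imread("pics/scene0.png")[150:300,240:490]
cv2.imwrite("pics/s_z.png",cv2.resize(a,None,fx=3.2,fy=3.2,interpolation=cv2.INTER_CUBIC))
a=cv2.imread("pics/top0.png")[100:240,190:400]
cv2.imwrite("pics/t_z.png",cv2.resize(a,None,fx=3.8,fy=3.8,interpolation=cv2.INTER_CUBIC))
E
cat > h.py <<'E'
import numpy as np, cv2
from scipy.spatial.transform import Rotation as Ro
from cell import calibration
def cam(n):
    c=calibration(n); R=Ro.from_euler('xyz',c['attitude']).as_matrix(); f=200/np.tan(np.radians(c['fov_y']/2))
    return R,np.array(c['position']),f,c['cx'],c['cy']
def proj(n,P):
    R,p,f,cx,cy=cam(n); q=(np.atleast_2d(P)-p)@R
    return np.c_[f*q[:,0]/q[:,2]+cx, f*q[:,1]/q[:,2]+cy]
def back(n,uv,z):
    R,p,f,cx,cy=cam(n); u,v=uv
    d=R@np.array([(u-cx)/f,(v-cy)/f,1]); return p+d*(z-p[2])/d[2]
E
python3 - <<'E'
from h import *
print(proj('scene',[[0,0,0],[215,-505,213]]),proj('top',[[0,0,0],[215,-505,213]]))
E
```

```text
[[252.12732782 130.66681932]
 [ 97.87507009 152.42196835]] [[325.55958009 351.19753049]
 [497.85719775 300.23787185]]
```

View pics/s_z.png

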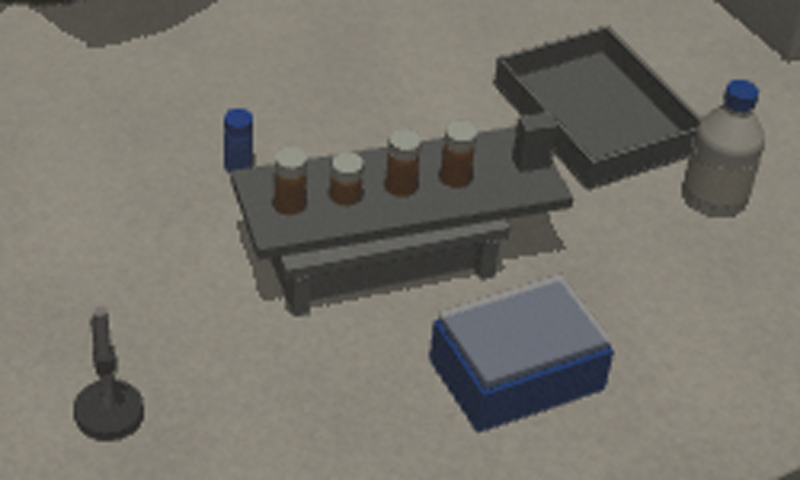

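View pics/t_z.png

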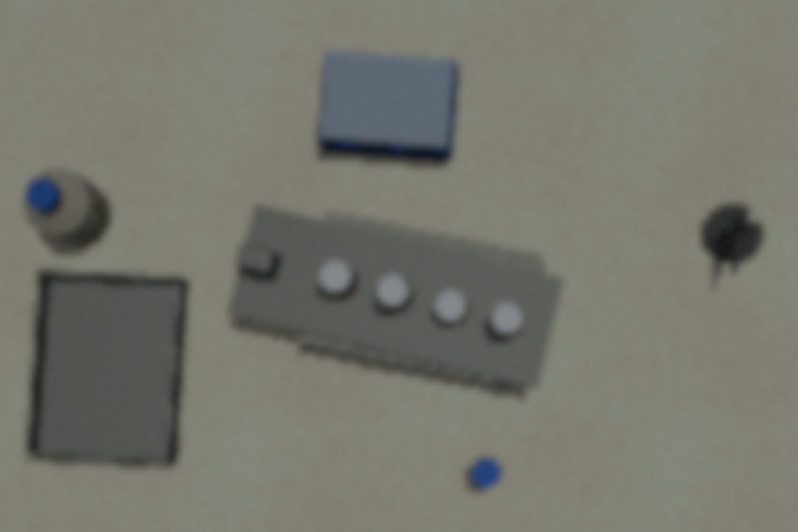

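```bash
cat > fit.py <<'E'
from h import *
from scipy.optimize import least_squares
def blobs(im,box,th=120):
    x0,y0,x1,y1=box; a=cv2.GaussianBlur(im,(0,0),.6)[y0:y1,x0:x1].min(axis=2)
    m=(a>th).astype(np.uint8); n,l,s,c=cv2.connectedComponentsWithStats(m)
    return [(c[i]+[x0,y0],s[i,4]) for i in range(1,n) if s[i,4]>8]
if __name__=="__main__":
    t=cv2.imread('pics/top0.png'); s=cv2.imread('pics/scene0.png')
    for th in (100,120,140): print(th,[(b[0].round(1),b[1]) for b in blobs(t,(262,160,335,195),th)],[(b[0].round(1),b[1]) for b in blobs(s,(320,185,395,215),th)])
E
python3 fit.py
```

```text
100 [(array([321.9, 162.6]), np.int32(173)), (array([277.5, 171.6]), np.int32(53)), (array([292.5, 175.4]), np.int32(53)), (array([307.9, 179.4]), np.int32(57)), (array([323. , 182.5]), np.int32(58)), (array([333.7, 191.6]), np.int32(10)), (array([265.5, 192.5]), np.int32(35))] [(array([350.9, 191.4]), np.int32(940))]
120 [(array([277.5, 172. ]), np.int32(26)), (array([292.7, 175.7]), np.int32(26)), (array([308. , 179.6]), np.int32(25)), (array([323., 183.]), np.int32(23))] [(array([350.8, 191. ]), np.int32(821))]
140 [] []
```

```bash
cat > fit2.py <<'E'
from fit import *
Z=lambda x,y,k,o: ((x+.5)/k-.5+o[0],(y+.5)/k-.5+o[1])
S=lambda x,y: Z(x,y,3.2,(240,150)); T=lambda x,y: Z(x,y,3.8,(190,100))
obs=[]
for x,uv in zip((-50,0,50,100),[(277.5,171.8),(292.6,175.6),(308,179.5),(323,182.8)]): obs.append(('top',(x,0,47+2*0 if x==50 else 63),uv,1))
for x,uv in zip((100,50,0,-50),[(291,164),(347,165),(404,143),(461,133)]): obs.append(('scene',(x,0,41 if x==50 else 57),S(*uv),1))
obs+=[('scene',(140,-50,12),S(232,175),1),('scene',(140,50,12),S(258,247),1),('scene',(-140,50,12),S(572,200),1)]
obs+=[('top',(-140,50,12),T(256,206),1),('top',(-140,-50,12),T(232,326),1),('top',(140,50,12),T(561,277),1)]
def W(p,l): 
    c,s=np.cos(p[2]),np.sin(p[2]); return np.array([p[0]+c*l[0]-s*l[1],p[1]+s*l[0]+c*l[1],60+l[2]])
def res(p): return np.concatenate([(proj(n,W(p,l))[0]-uv)*w for n,l,uv,w in obs])
r=least_squares(res,[500,0,-1.6],loss='soft_l1')
if __name__=="__main__":
    print(r.x); print(res(r.x).reshape(-1,2).round(1))
    for l in ((50,0,0),(-120,0,62),(140,0,12)): print(l,W(r.x,l))
    # riser: scene near-edge top corners
    for nm,uv in (('near outer',S(283,268)),('near rear',S(507,230))): print(nm,back('scene',uv,60))
    for nm,uv in (('t+rear',T(330,213)),('t+out',T(540,254)),('t-rear',T(300,350)),('t-out',T(525,394))): print(nm,back('top',uv,60))
    print('ptr scene tip/root',back('scene',S(108,370),66), back('top',T(715,288),66),'foot top',back('top',T(730,235),4))
    for uv in ((40,272),(187,280),(32,457),(175,463)): print('tray',back('top',T(*uv),35))
E
python3 fit2.py
```

```text
[588.87638351 110.22432203  -1.79159434]
[[-0.   0.8]
 [ 0.   0.5]
 [-0.1  0.5]
 [-0.   0.2]
 [-0.1 -0.1]
 [-0.1  1. ]
 [ 0.   0.6]
 [-0.4  0.9]
 [-0.6 -1. ]
 [ 0.2  1.2]
 [ 0.3 -1.3]
 [-0.9 -0.2]
 [-1.5 -2.7]
 [ 0.6 -0.2]]
(50, 0, 0) [577.92596666  61.43817265  60.        ]
(-120, 0, 62) [615.15738393 227.31108053 122.        ]
(140, 0, 12) [558.21521634 -26.37689622  72.        ]
near outer [623.18172113 -22.69418973  60.        ]
near rear [668.35328711 169.4440577   60.        ]
t+rear [663.57076926 169.13736201  60.        ]
t+out [628.0269714  -17.30944946  60.        ]
t-rear [541.71154232 194.23191154  60.        ]
t-out [503.82909145  -4.45066053  60.        ]
ptr scene tip/root [ 664.94305875 -197.60641134   66.        ] [ 597.99609504 -171.71259015   66.        ] foot top [ 653.2314406  -194.54651237    4.        ]
tray [612.23118607 431.59465406  35.        ]
tray [605.71131054 299.50710149  35.        ]
tray [446.25895949 435.03267456  35.        ]
tray [441.46860366 307.48696111  35.        ]
```

```bash
cat > go.py <<'E'
import sys; from h import *
from cell import telemetry
def cur():
    s=telemetry.read_state(); return s,Ro.from_euler('xyz',s['eef_rot']),np.array(s['eef_pos'])
def goal(pos,yaw):  # yaw: direction of tool y in the world; tool x down
    y=np.array([np.cos(yaw),np.sin(yaw),0]); x=np.array([0,0,-1.]); return Ro.from_matrix(np.c_[x,y,np.cross(x,y)])
def rel(pos,yaw=None):
    s,R,p=cur(); sh=R.inv().apply(np.array(pos)-p)/300
    if yaw is None: t=np.zeros(3)
    else:
        ts=[(R.inv()*goal(pos,a)).as_rotvec() for a in (yaw,yaw+np.pi)]; t=min(ts,key=np.linalg.norm)/np.pi
    return np.r_[t,sh].round(4)
def show():
    s,R,p=cur(); M=R.as_matrix(); print('t',s['clock'],'p',p.round(1),'yaw_y',np.arctan2(M[1,1],M[0,1]).round(4),'xaxis',M[:,0].round(3),'F',np.round(s['wrist_force'],1),'M',np.round(s['moment'],2),'gap',round(s['finger_gap'],1),'j',np.round(s['joints'],2))
E
python3 - <<'E'
from go import *
show(); print(rel((578,61.4,215),-1.7916+np.pi/2))
E
```

```text
t 0.1 p [ 215.5 -505.8  212.9] yaw_y -1.1679 xaxis [-0.     0.001 -1.   ] F [ 0.9  0.1 -0.6] M [-0.04  0.05  0.04] gap 94.0 j [-1.23  0.3   1.52 -0.    1.32 -0.07]
[-3.0150e-01 -2.0000e-04  3.0000e-04 -5.4000e-03 -1.2655e+00 -1.8527e+00]
```

```bash
python3 -m handwheel '[[-0.05,0,0,0,-0.2,-0.3,1],[-0.15,0,0,0,-0.65,-0.95,1],[-0.15,0,0,0,-0.65,-0.95,1],[-0.15,0,0,0,-0.65,-0.95,1],[-0.15,0,0,0,-0.65,-0.95,1],[-0.15,0,0,0,-0.65,-0.95,1],[-0.15,0,0,0,-0.65,-0.95,1],[-0.15,0,0,0,-0.65,-0.95,1]]' 10; python3 - <<'E'
from go import *
show(); print(rel((578,61.4,215),-1.7916+np.pi/2))
E
```

```text
clock: 1.1
eef_pos: [401.0, -215.0, 213.0]
eef_rot: [-1.823, 1.57, 2.192]
wrist_force: [-1.0, -0.1, 0.5]
finger_gap: 93.8
t 1.1 p [ 401. -215.  213.] yaw_y -0.6967 xaxis [-0.001  0.001 -1.   ] F [-1.  -0.1  0.5] M [-0.03 -0.03  0.04] gap 93.8 j [-0.57  0.09  1.78  0.    1.28  0.12]
[-1.5150e-01 -2.0000e-04  4.0000e-04 -6.2000e-03 -1.3880e-01 -1.0854e+00]
```

```bash
python3 -m handwheel '[[-0.15,0,0,0,-0.128,-1,0.55],[-0.15,0,0,0,-0.128,-1,0.55],[-0.15,0,0,0,-0.128,-1,0.55],[-0.15,0,0,0,-0.128,-1,0.55],[-0.15,0,0,0,-0.128,-1,0.55],[-0.15,0,0,0,-0.128,-1,0.55],[-0.15,0,0,0,-0.128,-1,0.55]]' 10; python3 - <<'E'
from go import *
from cell import camera
show(); print(rel((578,61.4,140),-1.7916+np.pi/2))
cv2.imwrite("pics/s1.png",cv2.cvtColor(camera('scene'),cv2.COLOR_RGB2BGR))
a=cv2.imread("pics/s1.png")[100:310,230:480]
cv2.imwrite("pics/s1z.png",cv2.resize(a,None,fx=2.8,fy=2.8,interpolation=cv2.INTER_CUBIC))
E
```

```text
clock: 1.98
eef_pos: [563.8, 38.3, 212.8]
eef_rot: [-1.829, 1.569, 2.657]
wrist_force: [0.5, -0.1, 0.7]
finger_gap: 51.7
t 1.975 p [563.8  38.3 212.8] yaw_y -0.2266 xaxis [-0.002  0.001 -1.   ] F [ 0.5 -0.1  0.7] M [-0.   -0.11  0.01] gap 51.7 j [0.   0.33 1.48 0.   1.33 0.23]
[-1.800e-03 -1.000e-04  5.000e-04  2.427e-01  2.940e-02 -8.560e-02]
```

View pics/s1z.png

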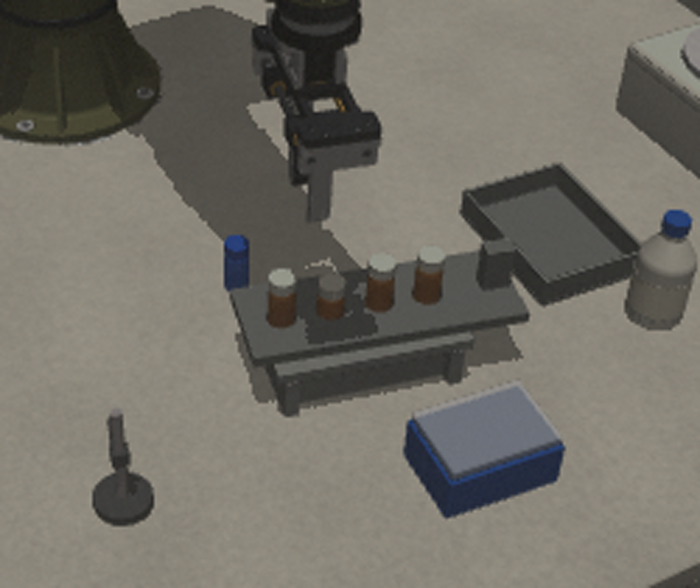

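```bash
python3 -m handwheel '[[0,0,0,0,0.03,-0.086,0.55],[0,0,0,0.12,0.03,-0.086,0.55],[0,0,0,0.25,0.03,-0.086,0.55],[0,0,0,0.28,0.03,-0.086,0.55],[0,0,0,0.28,0.03,-0.086,0.55]]' 10; python3 - <<'E'
from go import *
from cell import camera
show(); print(rel((578,61.4,86),-1.7916+np.pi/2))
for n,b in (('scene',(150,240,280,420)),('top',(130,240,240,400))):
    a=cv2.cvtColor(camera(n),cv2.COLOR_RGB2BGR)[b[0]:b[2],b[1]:b[3]]
    cv2.imwrite(f"pics/{n}2.png",cv2.resize(a,None,fx=4,fy=4,interpolation=cv2.INTER_CUBIC))
E
```

```text
clock: 2.65
eef_pos: [578.4, 60.4, 129.9]
eef_rot: [-2.319, 1.57, 2.165]
wrist_force: [-0.3, 0.3, 0.1]
finger_gap: 51.7
t 2.65 p [578.4  60.4 129.9] yaw_y -0.2285 xaxis [-0.001  0.001 -1.   ] F [-0.3  0.3  0.1] M [-0.08 -0.06 -0.06] gap 51.7 j [0.04 0.45 1.52 0.   1.17 0.27]
[-0.0024 -0.0002  0.0002  0.1464 -0.0019 -0.0029]
```

View pics/scene2.png

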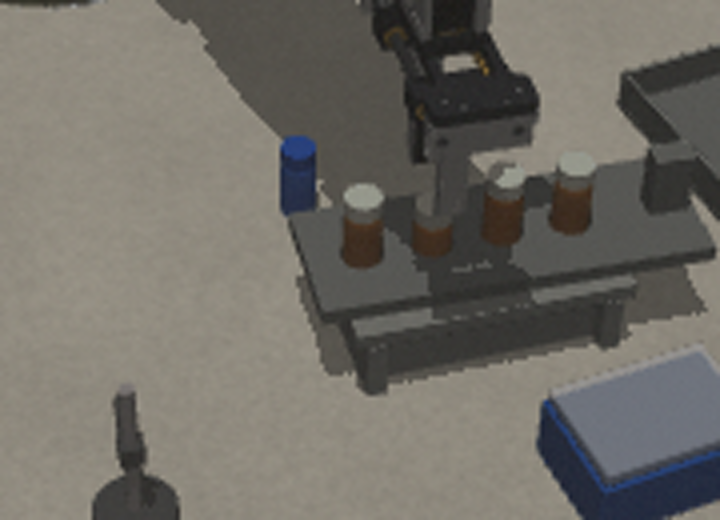

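View pics/top2.png

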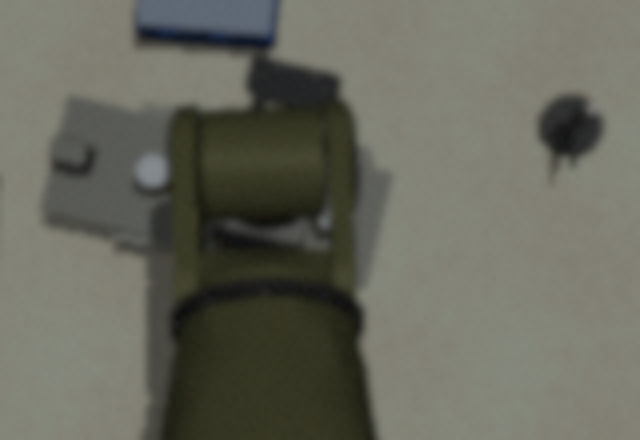

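```bash
python3 - <<'E'
from go import *
for k in (26,38):
  p=np.array([578.4,60.4,122])+k*np.array([.974,-.227,0]); q=np.array([-.227,-.974,0])*8
  print(k,(proj('scene',[p-q,p,p+q])-[240,150])*4)
E
```

```text
26 [[455.25448418 210.28855254]
 [443.70887172 212.14517444]
 [432.13720188 214.00598658]]
38 [[460.53066123 222.22098299]
 [448.91492762 224.10338226]
 [437.27280536 225.99005795]]
```

```bash
python3 -m handwheel '[[0,0,0,0.08,0,0,0.55],[0,0,0,0.15,0,0,0.55],[0,0,0,0.15,0,0,0.4],[0,0,0,0.15,0,0,0.3],[0,0,0,0.15,0,0,0.2],[0,0,0,0.15,0,0,0.2],[0,0,0,0.15,0,0,0.2],[0,0,0,0.15,0,0,0.2]]' 8; python3 - <<'E'
from go import *
show()
E
```

```text
clock: 3.75
eef_pos: [579.6, 60.9, 87.2]
eef_rot: [2.081, 1.567, 0.283]
wrist_force: [-2.1, 0.3, 6.6]
finger_gap: 26.9
t 3.75 p [579.6  60.9  87.2] yaw_y -0.2279 xaxis [ 0.004  0.001 -1.   ] F [-2.1  0.3  6.6] M [-0.02  0.12  0.02] gap 26.9 j [0.04 0.5  1.55 0.   1.09 0.27]
```

```bash
python3 -m handwheel '[[0,0,0,-0.03,0,0,0.2],[0,0,0,-0.06,0,0,0.2],[0,0,0,-0.12,0,0,0.2],[0,0,0,-0.2,0,0,0.2],[0,0,0,-0.3,0,0,0.2],[0,0,0,-0.35,0,0,0.2],[0,0,0,-0.35,0,0,0.2]]' 8; python3 - <<'E'
from go import *
from cell import camera
show(); print(rel((525,370,190),-1.7916+np.pi/2), rel((525,370,190),0))
for n,b in (('scene',(90,240,280,480)),):
    a=cv2.cvtColor(camera(n),cv2.COLOR_RGB2BGR)[b[0]:b[2],b[1]:b[3]]
    cv2.imwrite(f"pics/{n}3.png",cv2.resize(a,None,fx=3,fy=3,interpolation=cv2.INTER_CUBIC))
E
```

```text
clock: 4.62
eef_pos: [579.5, 60.8, 193.2]
eef_rot: [1.999, 1.566, 0.201]
wrist_force: [-1.1, -0.5, 0.4]
finger_gap: 26.6
t 4.625 p [579.5  60.8 193.2] yaw_y -0.2278 xaxis [ 0.005  0.001 -1.   ] F [-1.1 -0.5  0.4] M [-0.03 -0.05 -0.06] gap 26.6 j [0.04 0.39 1.45 0.   1.3  0.27]
[-2.200e-03 -7.000e-04 -1.500e-03  1.070e-02 -4.098e-01 -9.630e-01] [-7.250e-02 -5.000e-04 -1.600e-03  1.070e-02 -4.098e-01 -9.630e-01]
```

View pics/scene3.png

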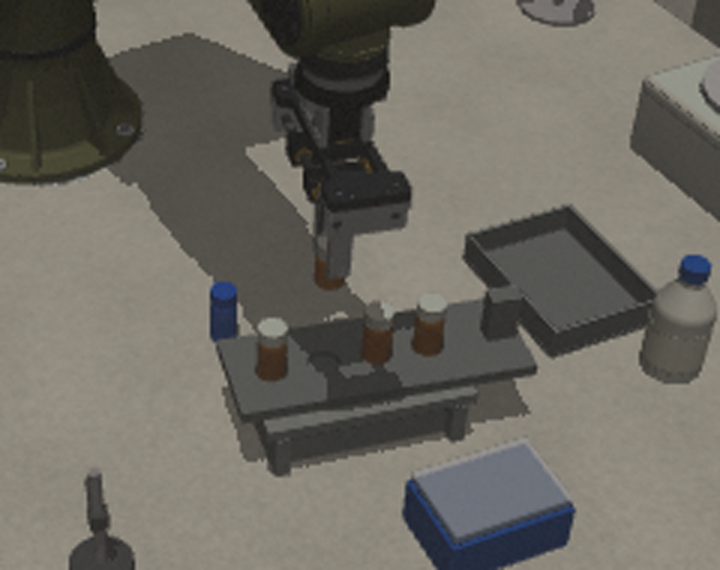

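```bash
python3 -m handwheel '[[0,0,0,0,-0.08,-0.18,0.2],[0,0,0,0,-0.2,-0.4,0.2],[0,0,0,0,-0.3,-0.6,0.2],[0,0,0,0,-0.41,-0.96,0.2],[0,0,0,0,-0.41,-0.96,0.2],[0,0,0,0,-0.41,-0.96,0.2],[0,0,0,0,-0.41,-0.96,0.2],[0,0,0,0,-0.41,-0.96,0.2]]' 8; python3 - <<'E'
from go import *
show(); print(rel((525,370,35)), rel((525,370,28)))
E
```

```text
clock: 5.68
eef_pos: [524.7, 367.7, 191.8]
eef_rot: [1.976, 1.568, 0.176]
wrist_force: [0.9, -0.4, 0.3]
finger_gap: 26.8
t 5.675 p [524.7 367.7 191.8] yaw_y -0.2294 xaxis [ 0.003  0.001 -1.   ] F [ 0.9 -0.4  0.3] M [-0.05 -0.04  0.  ] gap 26.8 j [ 0.55  0.52  1.27 -0.    1.35  0.78]
[ 0.      0.      0.      0.5226 -0.0022 -0.007 ] [ 0.      0.      0.      0.5459 -0.0023 -0.0069]
```

```bash
python3 -m handwheel '[[0,0,0,0.15,0,0,0.2],[0,0,0,0.3,0,0,0.2],[0,0,0,0.42,0,0,0.2],[0,0,0,0.48,0,0,0.2],[0,0,0,0.51,0,0,0.2],[0,0,0,0.52,0,0,0.2],[0,0,0,0.52,0,0,0.2]]' 8; python3 - <<'E'
from go import *
from cell import camera
show()
for n,b in (('scene',(100,320,230,520)),):
    a=cv2.cvtColor(camera(n),cv2.COLOR_RGB2BGR)[b[0]:b[2],b[1]:b[3]]
    cv2.imwrite(f"pics/{n}4.png",cv2.resize(a,None,fx=4,fy=4,interpolation=cv2.INTER_CUBIC))
E
```

```text
clock: 6.55
eef_pos: [525.6, 368.0, 36.7]
eef_rot: [2.089, 1.567, 0.288]
wrist_force: [-0.0, -0.0, -0.3]
finger_gap: 26.6
t 6.55 p [525.6 368.   36.7] yaw_y -0.2294 xaxis [ 0.004  0.001 -1.   ] F [-0.  -0.  -0.3] M [-0.01 -0.05 -0.01] gap 26.6 j [ 0.55  0.68  1.39 -0.    1.06  0.78]
```

View pics/scene4.png

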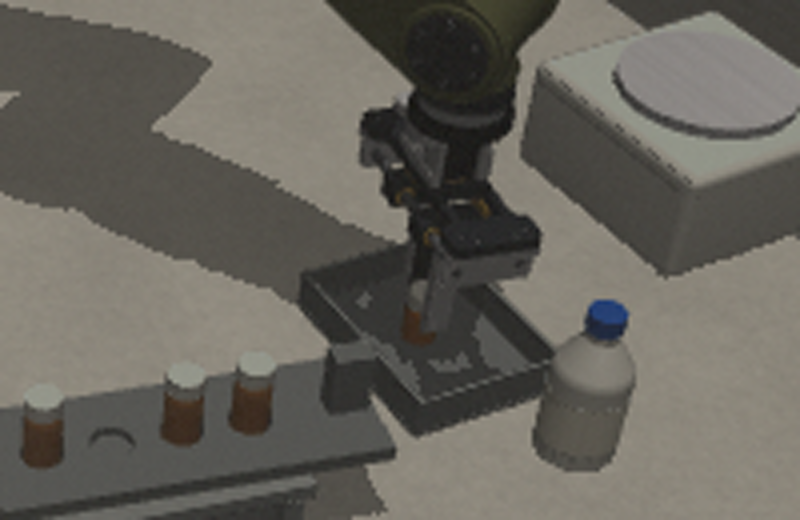

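```bash
python3 -m handwheel '[[0,0,0,0.01,0,0,0.2],[0,0,0,0.017,0,0,0.2],[0,0,0,0.022,0,0,0.2],[0,0,0,0.022,0,0,0.2]]' 8
python3 -m handwheel '[[0,0,0,0.004,0,0,0.2],[0,0,0,0.007,0,0,0.2],[0,0,0,0.007,0,0,0.2]]' 8
```

```text
clock: 7.1
eef_pos: [525.5, 368.0, 30.0]
eef_rot: [2.081, 1.567, 0.281]
wrist_force: [0.7, 0.5, -1.0]
finger_gap: 26.9
clock: 7.48
eef_pos: [525.5, 368.0, 27.8]
eef_rot: [2.067, 1.567, 0.267]
wrist_force: [0.2, 0.4, -0.4]
finger_gap: 27.1
```

```bash
python3 -m handwheel '[[0,0,0,0.004,0,0,0.2],[0,0,0,0.004,0,0,0.2]]' 8
python3 -m handwheel '[[0,0,0,0.004,0,0,0.2],[0,0,0,0.004,0,0,0.2]]' 8
```

```text
clock: 7.72
eef_pos: [525.7, 368.1, 27.2]
eef_rot: [2.118, 1.566, 0.317]
wrist_force: [-1.4, -1.0, 5.4]
finger_gap: 26.8
clock: 7.98
eef_pos: [525.8, 368.3, 27.0]
eef_rot: [2.154, 1.566, 0.354]
wrist_force: [-3.5, -1.1, 9.5]
finger_gap: 27.0
```

```bash
python3 -m handwheel '[[0,0,0,-0.001,0,0,0.2],[0,0,0,-0.001,0,0,0.34],[0,0,0,-0.001,0,0,0.4],[0,0,0,-0.001,0,0,0.5],[0,0,0,-0.1,0,0,0.6],[0,0,0,-0.2,0,0,0.6],[0,0,0,-0.4,0,0,0.6],[0,0,0,-0.55,0,0,0.6],[0,0,0,-0.6,0,0,0.6],[0,0,0,-0.6,0,0,0.6]]' 8; python3 - <<'E'
from go import *
from cell import camera
show()
for n,b in (('scene',(120,240,280,490)),('top',(110,180,230,400))):
    im=cv2.cvtColor(camera(n),cv2.COLOR_RGB2BGR); cv2.imwrite(f"pics/{n}5f.png",im)
    a=im[b[0]:b[2],b[1]:b[3]]
    cv2.imwrite(f"pics/{n}5.png",cv2.resize(a,None,fx=3.2,fy=3.2,interpolation=cv2.INTER_CUBIC))
E
```

```text
clock: 9.22
eef_pos: [525.0, 368.0, 207.0]
eef_rot: [2.171, 1.565, 0.371]
wrist_force: [-0.5, -0.0, -0.5]
finger_gap: 56.3
t 9.225 p [525. 368. 207.] yaw_y -0.2293 xaxis [ 0.005  0.002 -1.   ] F [-0.5 -0.  -0.5] M [-0.04 -0.03  0.01] gap 56.3 j [ 0.55  0.51  1.25 -0.    1.38  0.78]
```

View pics/scene5.png

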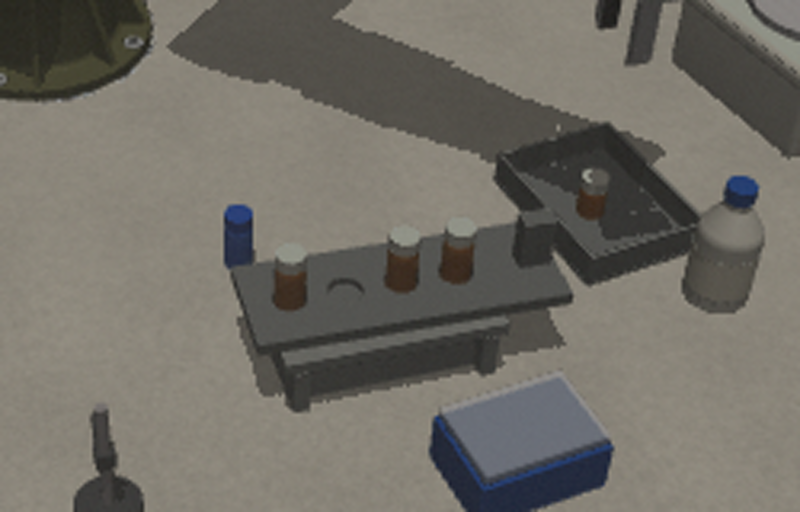

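View pics/top5.png

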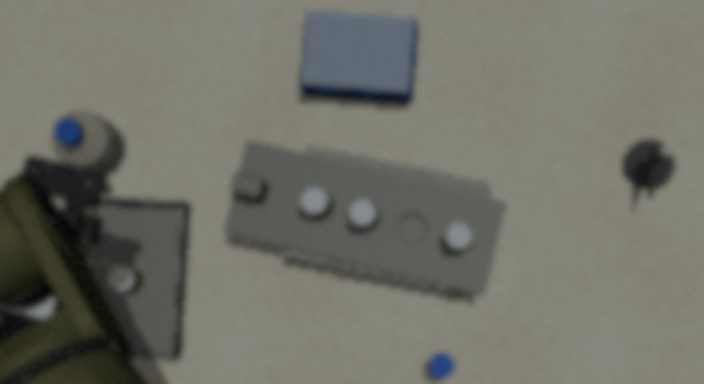

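```bash
python3 - <<'E'
import cv2
s=cv2.imread("pics/scene5f.png"); t=cv2.imread("pics/top5f.png")
f=lambda im,y0,y1,x0,x1,k,n: cv2.imwrite(n,cv2.resize(cv2.convertScaleAbs(im[y0:y1,x0:x1],alpha=1.6,beta=10),None,fx=k,fy=k,interpolation=cv2.INTER_CUBIC))
f(s,235,295,245,305,8,"pics/ps.png"); f(t,140,185,360,405,8,"pics/pt.png")
f(s,175,255,305,425,6,"pics/rs.png"); f(t,145,210,245,345,8,"pics/rt.png")
E
```

```text
(no output)
```

View pics/ps.png

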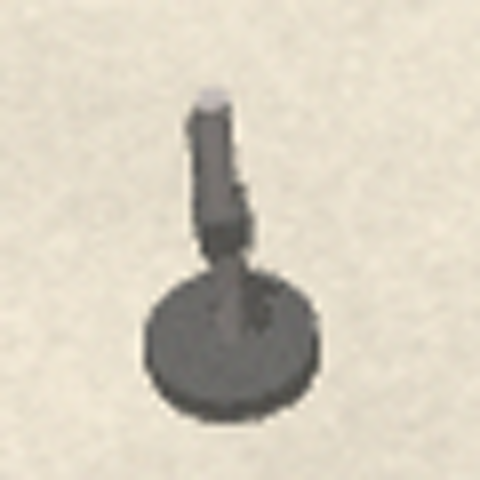

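View pics/pt.png

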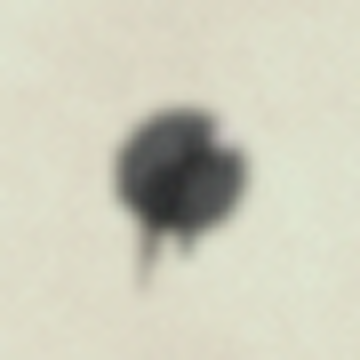

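View pics/rs.png

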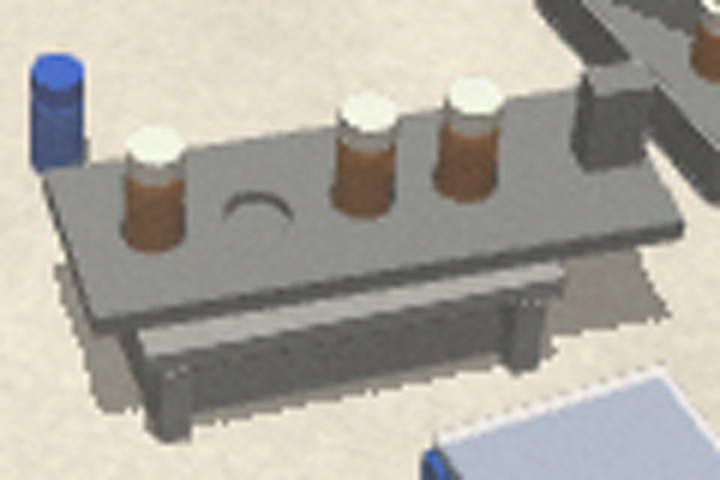

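View pics/rt.png

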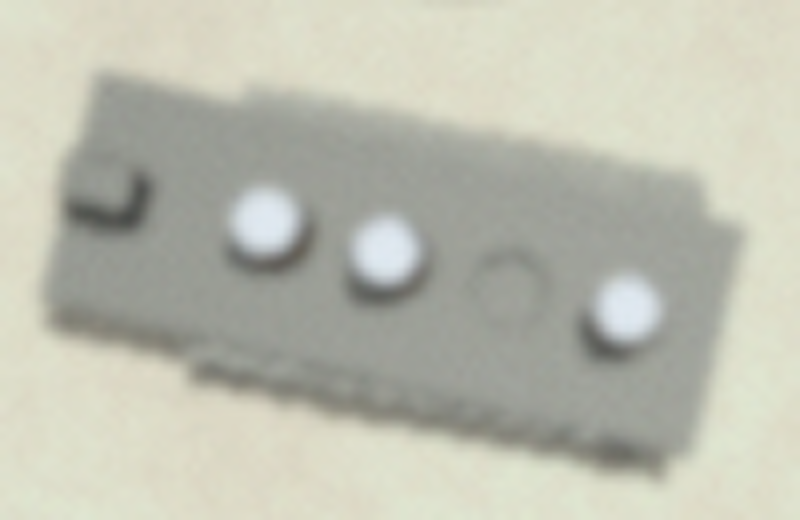

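```bash
cat > ptr.py <<'E'
from fit2 import *
S8=lambda x,y: Z(x,y,8,(245,235)); T8=lambda x,y: Z(x,y,8,(360,140))
R6=lambda x,y: Z(x,y,6,(305,175)); R8=lambda x,y: Z(x,y,8,(245,145))
if __name__=="__main__":
    print('rodtop scene',back('scene',S8(211,98),122),'foot scene',back('scene',S8(232,338),6))
    print('rodtop top',back('top',T8(226,132),122),'foot top',back('top',T8(181,170),6))
    print('tip top',back('top',T8(139,290),66),'tip scene',back('scene',S8(192,118),66))
    # riser fit: top face corners
    ro=[('scene',(100,60,0),R6(138,335)),('scene',(-100,60,0),R6(562,268)),
        ('top',(-100,60,0),R8(245,85)),('top',(100,60,0),R8(700,172)),('top',(-100,-60,0),R8(193,360)),('top',(100,-60,0),R8(662,468))]
    rr=lambda p: np.concatenate([proj(n,W(p,l))[0]-uv for n,l,uv in ro])
    q=least_squares(rr,[585,85,-1.78],loss='soft_l1'); print('riser',q.x); print(rr(q.x).reshape(-1,2).round(1))
    po=[('scene',(140,-50,12),R6(43,180)),('scene',(140,50,12),R6(97,318)),('scene',(-140,50,12),R6(683,222)),
     ('top',(-140,50,12),R8(100,70)),('top',(-140,-50,12),R8(45,315)),('top',(140,50,12),R8(745,228)),('top',(140,-50,12),R8(690,455)),
     ('top',(-50,0,63),R8(265,221)),('top',(0,0,63),R8(385,252)),('top',(100,0,63),R8(626,311)),('top',(50,0,12),R8(511,290)),
     ('scene',(100,0,64),R6(155,146)),('scene',(0,0,64),R6(369,113)),('scene',(-50,0,64),R6(474,97))]
    pr=lambda p: np.concatenate([proj(n,W(p,l))[0]-uv for n,l,uv in po])
    p=least_squares(pr,r.x,loss='soft_l1'); print('plate',p.x); print(pr(p.x).reshape(-1,2).round(1).tolist())
    c,s=np.cos(q.x[2]),np.sin(q.x[2]); d=p.x[:2]-q.x[:2]
    print('plate in riser', d@[c,s], d@[-s,c], np.degrees(p.x[2]-q.x[2]))
    print('grip',W(p.x,(-120,0,62)))
    for t in ([back('top',T8(139,290),66)[:2]]): 
        print('tip in riser',(t-q.x[:2])@[c,s],(t-q.x[:2])@[-s,c])
        cp,sp=np.cos(p.x[2]),np.sin(p.x[2]); print('tip in plate',(t-p.x[:2])@[cp,sp],(t-p.x[:2])@[-sp,cp])
E
python3 ptr.py
```

```text
rodtop scene [ 654.20733764 -196.55157057  122.        ] foot scene [ 652.00125218 -194.79902994    6.        ]
rodtop top [ 655.52906639 -196.43739473  122.        ] foot top [ 655.31087556 -195.83580574    6.        ]
tip top [ 596.66271214 -168.84676727   66.        ] tip scene [ 610.57508642 -187.81301201   66.        ]
riser [585.08987127  86.51155617  -1.76823227]
[[ 0.5  3.3]
 [-0.1  0.8]
 [ 0.2  0.5]
 [ 1.5  1.5]
 [-0.7  0.9]
 [-0.9 -0.6]]
plate [589.25654975 109.73169299  -1.79670389]
[[-0.3, -1.3], [-0.5, 0.5], [0.2, -0.4], [-0.6, 0.0], [-0.9, -1.6], [0.3, -0.6], [0.4, 0.2], [-0.0, 0.2], [0.1, -0.1], [0.3, -0.4], [-0.1, 0.0], [-0.0, -0.0], [-0.1, -0.3], [-0.1, -0.4]]
plate in riser -23.5863514151823 -0.469031533476614 -1.6313038741211048
grip [616.13546483 226.68263965 122.        ]
tip in riser 248.12733577289134 61.438011343683286
tip in plate 269.8412086355395 69.61703732021435
```

```bash
python3 - <<'E'
from ptr import *
print((proj('top',[[610,-187.5,66],[654,-196,66],[654,-196,122],[654,-196,0]])-[360,140])*8)
print((proj('scene',[[610,-187.5,66],[654,-196,66],[654,-196,122],[654,-196,0]])-[245,235])*8)
E
```

```text
[[179.79533072 255.06972068]
 [199.52660554 150.98153355]
 [221.43805589 132.25449265]
 [175.8195055  171.24326087]]
[[188.71101209 112.97340344]
 [218.16954055 216.28460431]
 [208.92120771  93.44222368]
 [228.40004465 352.17282321]]
```

```bash
python3 - <<'E'
from go import *
show(); print(rel((616.1,226.7,170),-0.2259))
E
```

```text
t 9.325 p [524.5 367.7 205. ] yaw_y -0.2293 xaxis [ 0.002  0.    -1.   ] F [-0.8 -0.2  0.5] M [-0.03 -0.05  0.  ] gap 56.4 j [ 0.55  0.51  1.25 -0.    1.38  0.78]
[-1.100e-03 -2.000e-04 -7.000e-04  1.173e-01  4.040e-01  3.883e-01]
```

```bash
python3 -m handwheel '[[-0.001,0,-0.0007,0,0.15,0.15,0.6],[-0.001,0,-0.0007,0,0.3,0.3,0.6],[-0.001,0,-0.0007,0.05,0.404,0.388,0.55],[-0.001,0,-0.0007,0.11,0.404,0.388,0.55],[-0.001,0,-0.0007,0.117,0.404,0.388,0.55],[-0.001,0,-0.0007,0.117,0.404,0.388,0.55]]' 10; python3 - <<'E'
from go import *
from cell import camera
show(); print(rel((616.1,226.7,86),-.2259))
for n,b in (('scene',(120,300,280,490)),):
    im=cv2.cvtColor(camera(n),cv2.COLOR_RGB2BGR)
    a=im[b[0]:b[2],b[1]:b[3]]
    cv2.imwrite(f"pics/{n}6.png",cv2.resize(a,None,fx=4,fy=3.7,interpolation=cv2.INTER_CUBIC))
E
```

```text
clock: 10.07
eef_pos: [615.5, 227.9, 169.9]
eef_rot: [-2.333, 1.57, 2.155]
wrist_force: [-0.7, -0.2, 0.6]
finger_gap: 51.4
t 10.075 p [615.5 227.9 169.9] yaw_y -0.2246 xaxis [-0.     0.001 -1.   ] F [-0.7 -0.2  0.6] M [ 0.01 -0.07  0.02] gap 51.4 j [0.3  0.57 1.24 0.   1.33 0.52]
[ 4.000e-04 -2.000e-04  2.000e-04  2.796e-01  3.000e-03  3.700e-03]
```

View pics/scene6.png

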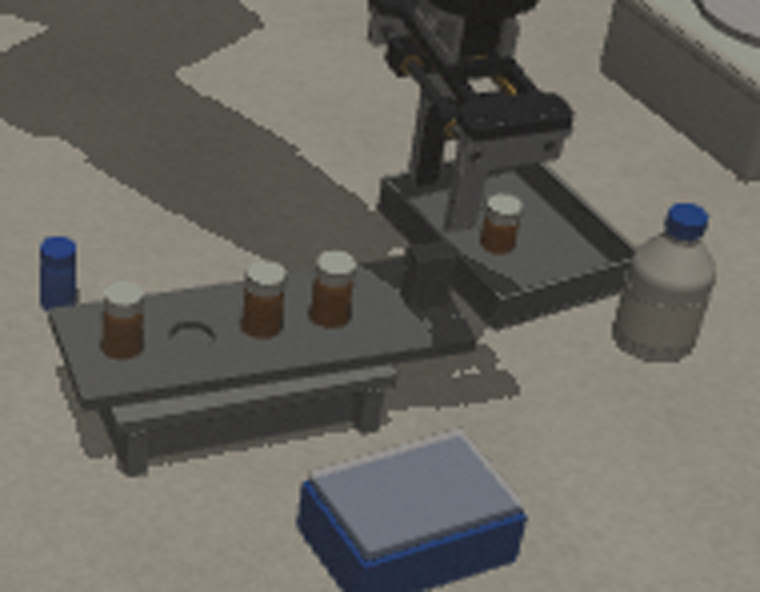

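```bash
python3 -m handwheel '[[0,0,0,0.1,0.003,0.003,0.55],[0,0,0,0.2,0.003,0.003,0.55],[0,0,0,0.26,0.003,0.003,0.55],[0,0,0,0.28,0.003,0.003,0.5],[0,0,0,0.28,0.003,0.003,0.4],[0,0,0,0.28,0.003,0.003,0.3]]' 5; python3 - <<'E'
from go import *
show(); print(rel((616.1,226.7,86),-.2259))
E
```

```text
clock: 10.88
eef_pos: [616.9, 227.2, 87.6]
eef_rot: [2.394, 1.568, 0.598]
wrist_force: [0.2, 0.1, 0.7]
finger_gap: 31.3
t 10.875 p [616.9 227.2  87.6] yaw_y -0.2245 xaxis [ 0.002  0.001 -1.   ] F [0.2 0.1 0.7] M [-0.04 -0.08 -0.05] gap 31.3 j [0.3  0.65 1.31 0.   1.18 0.52]
[ 0.0004 -0.0006 -0.0005  0.0054 -0.0023  0.0021]
```

```bash
python3 -m handwheel '[[0,0,0,0.004,0,0,0.25],[0,0,0,0.004,0,0,0.2],[0,0,0,0.004,0,0,0.15],[0,0,0,0.004,0,0,0.1],[0,0,0,0.004,0,0,0.1]]' 6; python3 - <<'E'
from go import *
show()
E
```

```text
clock: 11.5
eef_pos: [617.2, 227.2, 86.9]
eef_rot: [2.302, 1.567, 0.506]
wrist_force: [1.4, 0.9, 5.3]
finger_gap: 20.1
t 11.5 p [617.2 227.2  86.9] yaw_y -0.2246 xaxis [ 0.003  0.002 -1.   ] F [1.4 0.9 5.3] M [-0.05 -0.06 -0.02] gap 20.1 j [0.3  0.65 1.31 0.   1.18 0.52]
```

```bash
python3 -m handwheel '[[0,0,0,0.002,0,0,0.1],[0,0,0,0.002,0,0,0.1],[0,0,0,0.002,0,0,0.1]]' 40; python3 - <<'E'
from go import *
show(); s,R,p=cur()
for D in (40,80,120,146): print(D,(R.inv().apply(np.array([-.208*D,-.978*D,-0.8]))/300).round(4))
E
```

```text
clock: 11.88
eef_pos: [617.2, 227.3, 86.9]
eef_rot: [2.335, 1.567, 0.54]
wrist_force: [-1.3, 0.3, 7.2]
finger_gap: 19.7
t 11.875 p [617.2 227.3  86.9] yaw_y -0.2247 xaxis [ 0.003  0.002 -1.   ] F [-1.3  0.3  7.2] M [-0.08  0.61 -0.13] gap 19.7 j [0.3  0.65 1.31 0.   1.18 0.52]
40 [0.0023 0.002  0.1333]
80 [0.002  0.004  0.2666]
120 [0.0017 0.006  0.3999]
146 [0.0014 0.0074 0.4866]
```

```bash
python3 -m handwheel '[[0,0,0,0.002,0,0.01,0.1],[0,0,0,0.002,0,0.03,0.1],[0,0,0,0.002,0.001,0.055,0.1],[0,0,0,0.002,0.001,0.08,0.1],[0,0,0,0.002,0.002,0.11,0.1],[0,0,0,0.002,0.002,0.14,0.1],[0,0,0,0.002,0.003,0.165,0.1],[0,0,0,0.002,0.003,0.185,0.1],[0,0,0,0.002,0.003,0.2,0.1],[0,0,0,0.002,0.003,0.2,0.1]]' 40; python3 - <<'E'
from go import *
from cell import camera
show()
for n,b in (('scene',(170,240,300,440)),):
    im=cv2.cvtColor(camera(n),cv2.COLOR_RGB2BGR)
    a=im[b[0]:b[2],b[1]:b[3]]
    cv2.imwrite(f"pics/{n}7.png",cv2.resize(a,None,fx=4,fy=4,interpolation=cv2.INTER_CUBIC))
E
```

```text
clock: 13.12
eef_pos: [604.9, 169.0, 87.0]
eef_rot: [2.421, 1.566, 0.626]
wrist_force: [1.0, 2.2, 7.7]
finger_gap: 19.7
t 13.125 p [604.9 169.   87. ] yaw_y -0.225 xaxis [ 0.004  0.003 -1.   ] F [1.  2.2 7.7] M [ 0.3   0.5  -0.33] gap 19.7 j [0.21 0.59 1.41 0.   1.14 0.44]
```

View pics/scene7.png

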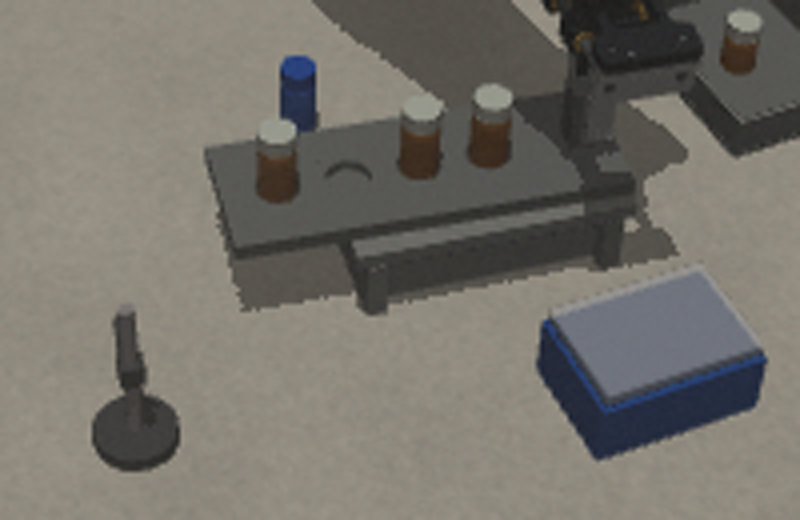

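```bash
python3 -m handwheel '[[0,0,0,0.002,0,0.01,0.1],[0,0,0,0.002,0,0.03,0.1],[0,0,0,0.002,0.001,0.055,0.1],[0,0,0,0.002,0.001,0.085,0.1],[0,0,0,0.002,0.002,0.115,0.1],[0,0,0,0.002,0.002,0.145,0.1],[0,0,0,0.002,0.003,0.175,0.1],[0,0,0,0.002,0.003,0.2,0.1],[0,0,0,0.002,0.003,0.22,0.1],[0,0,0,0.002,0.003,0.233,0.1],[0,0,0,0.002,0.003,0.233,0.1]]' 40; python3 - <<'E'
from go import *
from cell import camera
show()
for n,b in (('scene',(170,240,300,400)),('top',(130,270,220,410))):
    im=cv2.cvtColor(camera(n),cv2.COLOR_RGB2BGR); cv2.imwrite(f"pics/{n}8f.png",im)
    a=cv2.convertScaleAbs(im[b[0]:b[2],b[1]:b[3]],alpha=1.6,beta=10)
    k=5 if n=='scene' else 5.5
    a=cv2.resize(a,None,fx=k,fy=k,interpolation=cv2.INTER_CUBIC)
    cv2.imwrite(f"pics/{n}8.png",a[:600,:800])
E
```

```text
clock: 14.55
eef_pos: [590.5, 101.2, 87.0]
eef_rot: [2.45, 1.564, 0.653]
wrist_force: [0.9, 3.4, 8.8]
finger_gap: 19.7
t 14.55 p [590.5 101.2  87. ] yaw_y -0.2253 xaxis [ 0.005  0.004 -1.   ] F [0.9 3.4 8.8] M [ 0.48  0.51 -0.38] gap 19.7 j [0.11 0.53 1.5  0.   1.1  0.33]
```

View pics/scene8.png

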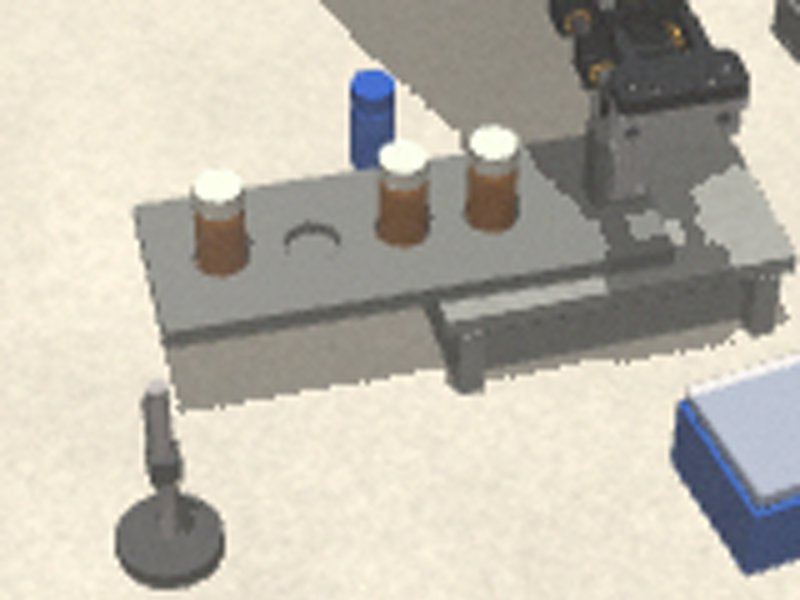

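View pics/top8.png

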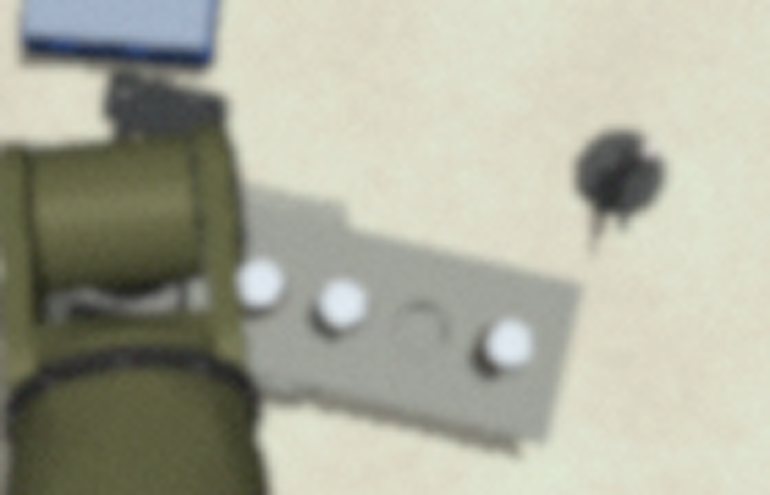

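```bash
python3 - <<'E'
from ptr import *
S5=lambda x,y: Z(x,y,5,(240,170)); T5=lambda x,y: Z(x,y,5.5,(270,130))
ry=np.array([.9805,-.196])
for nm,a,b,rod in (('scene',back('scene',S5(135,208),72),back('scene',S5(165,332),72),np.array([653.7,-196])),('top',back('top',T5(546,441),72),back('top',T5(582,285),72),np.array([655.4,-196.3]))):
    e=(b-a)[:2]; L=np.linalg.norm(e); e/=L; x=np.array([e[1],-e[0]]); 
    tip=rod-45*ry
    print(nm,a.round(1),b.round(1),'len',L,'yaw',np.arctan2(x[1],x[0]),'tip',tip,'gap',(tip-a[:2])@x)
t=back('top',T5(623,230),66); print('direct top tip',t,(t-a)[:2]@x)
# vial caps & plate fit now
po=[('top',(0,0,63),T5(342,303)),('top',(100,0,63),T5(509,344)),('top',(-50,0,63),T5(260,284)),('top',(50,0,12),T5(422,329)),('top',(140,50,12),T5(582,285)),('top',(140,-50,12),T5(546,441)),
('scene',(140,-50,12),S5(135,208)),('scene',(140,50,12),S5(165,332)),('scene',(100,0,64),S5(217,186)),('scene',(0,0,64),S5(403,157)),('scene',(-50,0,64),S5(493,141))]
pr=lambda p: np.concatenate([proj(n,W(p,l))[0]-uv for n,l,uv in po])
p=least_squares(pr,[560,-15,-1.79],loss='soft_l1').x; print('plate',p,pr(p).reshape(-1,2).round(1).tolist())
print('tip',W(p,(140,0,12)))
x=np.array([np.cos(p[2]),np.sin(p[2])])
for tip in ([609.6,-187.2],[610.5,-188.5],t[:2]): print((np.array(tip)-p[:2])@x-140)
E
```

```text
scene [ 483.4 -140.1   72. ] [ 577.4 -162.2   72. ] len 96.52264910721401 yaw -1.8017641951946535 tip [ 609.5775 -187.18  ] gap 16.917554921337477
top [ 482.7 -140.7   72. ] [ 577.3 -162.8   72. ] len 97.19394923469264 yaw -1.800113860600574 tip [ 611.2775 -187.48  ] gap 16.278195828466956
direct top tip [ 611.60743089 -188.81522038   66.        ] 17.503464909754232
plate [561.63472577 -15.68637687  -1.7992284 ] [[0.0, 0.1], [-0.0, -0.2], [-0.2, -0.1], [-0.4, -0.1], [0.2, -0.4], [-0.0, 0.4], [-0.5, -0.4], [-0.2, 0.5], [0.2, -0.1], [-0.0, -0.2], [0.1, 0.1]]
tip [ 529.93164061 -152.04954782   72.        ]
16.196388119878065
17.258812016972797
17.31506540783468
```

```bash
python3 -m handwheel '[[0,0,0,0.002,0,0.008,0.1],[0,0,0,0.002,0,0.02,0.1],[0,0,0,0.002,0,0.035,0.1],[0,0,0,0.002,0.001,0.048,0.1],[0,0,0,0.002,0.001,0.056,0.1],[0,0,0,0.002,0.001,0.058,0.1],[0,0,0,0.002,0.001,0.058,0.1],[0,0,0,0.002,0.001,0.058,0.1]]' 40; python3 - <<'E'
from go import *
from cell import camera
show()
for n,b in (('scene',(170,240,300,400)),('top',(130,270,220,410))):
    im=cv2.cvtColor(camera(n),cv2.COLOR_RGB2BGR); cv2.imwrite(f"pics/{n}9f.png",im)
    a=cv2.convertScaleAbs(im[b[0]:b[2],b[1]:b[3]],alpha=1.6,beta=10)
    k=5 if n=='scene' else 5.5
    a=cv2.resize(a,None,fx=k,fy=k,interpolation=cv2.INTER_CUBIC)
    cv2.imwrite(f"pics/{n}9.png",a[:600,:800])
E
```

```text
clock: 15.65
eef_pos: [587.2, 85.1, 87.2]
eef_rot: [2.49, 1.563, 0.694]
wrist_force: [2.0, 7.2, 8.8]
finger_gap: 19.7
t 15.65 p [587.2  85.1  87.2] yaw_y -0.2254 xaxis [ 0.006  0.005 -1.   ] F [2.  7.2 8.8] M [ 0.99  0.44 -0.29] gap 19.7 j [0.08 0.52 1.52 0.01 1.09 0.3 ]
```

View pics/scene9.png

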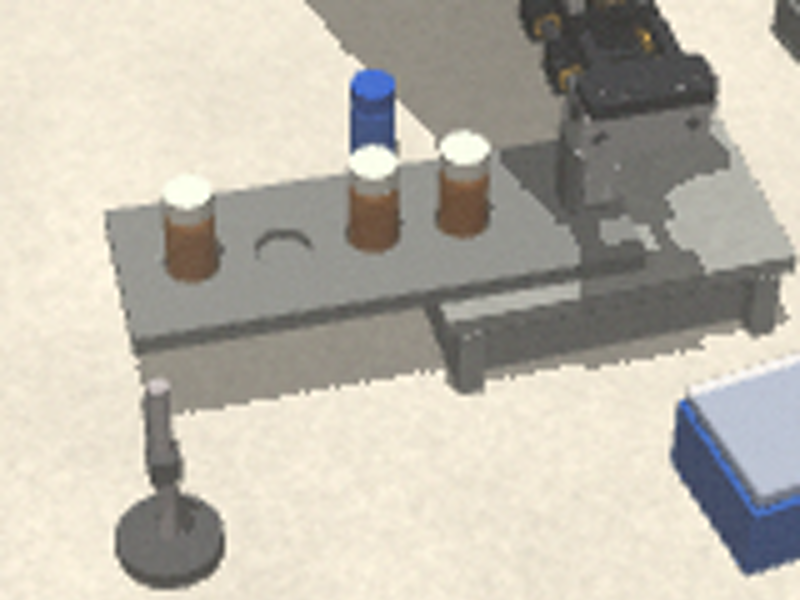

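View pics/top9.png

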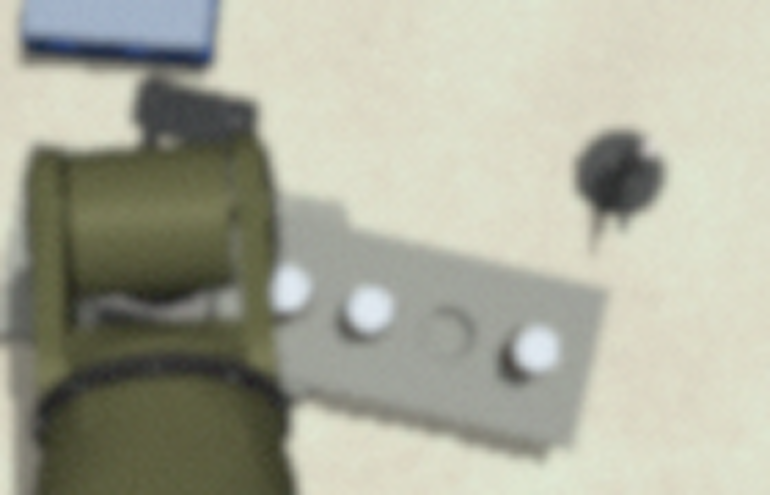

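```bash
cat > fin.py <<'E'
from ptr import *
S5=lambda x,y: Z(x,y,5,(240,170)); T5=lambda x,y: Z(x,y,5.5,(270,130))
po=[('top',(0,0,63),T5(370,309)),('top',(100,0,63),T5(537,350)),('top',(50,0,12),T5(450,335)),('top',(140,50,12),T5(608,291)),('top',(140,-50,12),T5(573,447)),
('scene',(140,-50,12),S5(106,213)),('scene',(140,50,12),S5(136,341)),('scene',(100,0,64),S5(188,192)),('scene',(0,0,64),S5(373,163)),('scene',(-50,0,64),S5(464,147))]
pr=lambda p: np.concatenate([proj(n,W(p,l))[0]-uv for n,l,uv in po])
p=least_squares(pr,[560,-30,-1.79],loss='soft_l1').x; print('plate',p,pr(p).reshape(-1,2).round(1).tolist())
x=np.array([np.cos(p[2]),np.sin(p[2])])
for tip in ([609.6,-187.2],[610.5,-188.5],[611.6,-188.8]): print((np.array(tip)-p[:2])@x-140)
E
python3 fin.py
```

```text
plate [558.55407369 -31.64239998  -1.79724498] [[-0.1, -0.0], [-0.1, -0.4], [-0.7, -0.2], [0.2, -0.6], [-0.1, 0.2], [-0.6, -0.3], [-0.5, -0.1], [-0.1, -0.2], [0.1, -0.3], [0.1, -0.0]]
0.1254530976205217
1.1901975035762575
1.2355683756996143
```

```bash
python3 -m handwheel '[[0,-0.001,0,0.003,0,0.003,0.1],[0,-0.002,0,0.004,0,0.004,0.1],[0,-0.003,0,0.004,0,0.004,0.1],[0,-0.003,0,0.004,0,0.004,0.1]]' 40; python3 - <<'E'
from go import *
show()
E
```

```text
clock: 16.25
eef_pos: [587.3, 85.1, 87.0]
eef_rot: [1.43, 1.565, -0.366]
wrist_force: [0.4, 6.5, 11.2]
finger_gap: 19.6
t 16.25 p [587.3  85.1  87. ] yaw_y -0.2258 xaxis [ 0.005 -0.002 -1.   ] F [ 0.4  6.5 11.2] M [ 1.65  0.66 -0.36] gap 19.6 j [ 0.08  0.52  1.52 -0.    1.09  0.31]
```

```bash
python3 -m handwheel '[[0,0.0012,0,0.003,0,0.003,0.1],[0,0.0012,0,0.003,0,0.005,0.1],[0,0.0012,0,0.003,0,0.005,0.1],[0,0.0012,0,0.003,0,0.005,0.1]]' 40; python3 - <<'E'
from go import *
show()
E
```

```text
clock: 16.75
eef_pos: [587.4, 84.7, 87.1]
eef_rot: [2.221, 1.562, 0.425]
wrist_force: [0.6, 8.5, 10.0]
finger_gap: 19.9
t 16.75 p [587.4  84.7  87.1] yaw_y -0.2259 xaxis [ 0.008  0.003 -1.   ] F [ 0.6  8.5 10. ] M [ 1.18  0.48 -0.41] gap 19.9 j [0.08 0.52 1.52 0.   1.09 0.3 ]
```

```bash
python3 -m handwheel '[[0,0,-0.001,0.003,0,0.003,0.1],[0,0,-0.002,0.003,0,0.004,0.1],[0,0,-0.002,0.003,0,0.004,0.1],[0,0,-0.002,0.003,0,0.004,0.1],[0,0,-0.002,0.003,0,0.004,0.1]]' 40; python3 - <<'E'
from go import *
from cell import camera
show()
for n,b in (('scene',(170,240,300,400)),('top',(130,270,220,410))):
    im=cv2.cvtColor(camera(n),cv2.COLOR_RGB2BGR); cv2.imwrite(f"pics/{n}10f.png",im)
    a=cv2.convertScaleAbs(im[b[0]:b[2],b[1]:b[3]],alpha=1.6,beta=10)
    k=5 if n=='scene' else 5.5
    a=cv2.resize(a,None,fx=k,fy=k,interpolation=cv2.INTER_CUBIC)
    cv2.imwrite(f"pics/{n}10.png",a[:600,:800])
show()
E
```

```text
clock: 17.38
eef_pos: [587.3, 84.6, 87.1]
eef_rot: [2.992, 1.564, 1.196]
wrist_force: [-2.6, 8.2, 9.7]
finger_gap: 19.7
t 17.375 p [587.3  84.6  87.1] yaw_y -0.2258 xaxis [ 0.002  0.006 -1.   ] F [-2.6  8.2  9.7] M [ 0.76  0.44 -0.38] gap 19.7 j [0.08 0.52 1.52 0.01 1.1  0.3 ]
t 17.475 p [587.3  84.5  87.1] yaw_y -0.2259 xaxis [ 0.002  0.006 -1.   ] F [-2.3  6.8  9.4] M [ 0.8   0.43 -0.39] gap 19.8 j [0.08 0.52 1.52 0.01 1.1  0.3 ]
```

View pics/scene10.png

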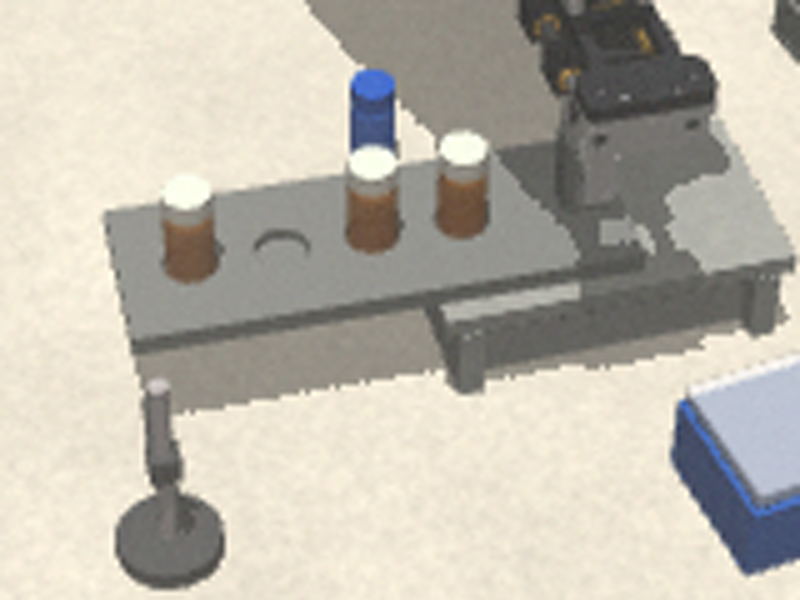

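View pics/top10.png

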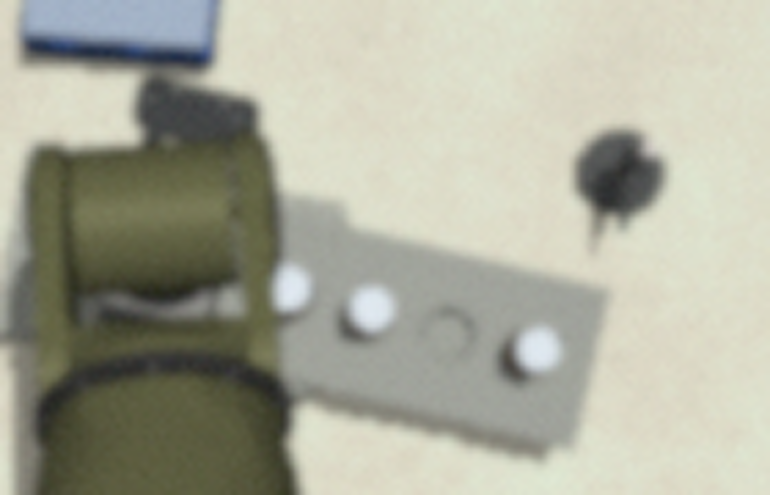

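```bash
python3 -m handwheel '[[0,-0.001,0,0.004,0,0,0.1],[0,-0.001,0,0.004,0,0,0.1],[0,-0.001,0,0.004,0,0,0.1],[0,-0.001,0,0.004,0,0,0.1],[0,-0.001,0,0.004,0,0,0.1]]' 40; python3 - <<'E'
from go import *
from cell import camera
show()
a=cv2.cvtColor(camera('scene'),cv2.COLOR_RGB2BGR)[100:300,230:490]
cv2.imwrite("pics/s11.png",cv2.resize(a,None,fx=3,fy=3,interpolation=cv2.INTER_CUBIC))
show()
E
```

```text
clock: 18.1
eef_pos: [587.3, 84.6, 86.9]
eef_rot: [2.805, 1.567, 1.008]
wrist_force: [-4.7, -1.3, 12.8]
finger_gap: 19.5
t 18.1 p [587.3  84.6  86.9] yaw_y -0.2263 xaxis [ 0.002  0.003 -1.   ] F [-4.7 -1.3 12.8] M [-0.27  0.96 -0.31] gap 19.5 j [0.08 0.52 1.52 0.   1.1  0.3 ]
t 18.15 p [587.3  84.6  86.9] yaw_y -0.2263 xaxis [ 0.002  0.003 -1.   ] F [-5.2  0.  12.2] M [-0.2   0.99 -0.41] gap 20.0 j [0.08 0.52 1.52 0.   1.1  0.3 ]
```

View pics/s11.png

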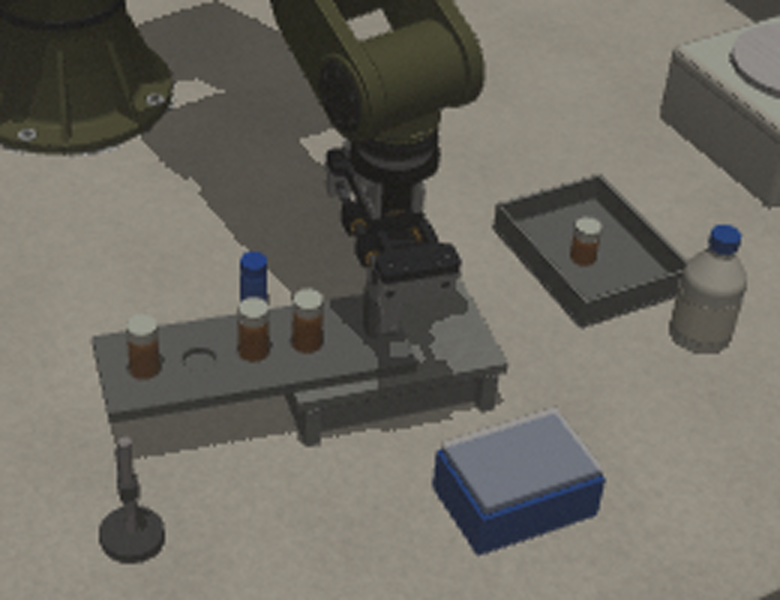

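```bash
python3 -c "
from cell import order
print(order.sign_off())"
```

```text
the job is handed in; nothing more can be done
None
```

The short vial (second socket from the outer end) is standing upright in the discard tray. I then slid the plate about 146 mm out along its riser by the rear grip. I handed the job in at about 18 s, with the gripper still holding the plate at 40 N and pressing it down at about 12 N.

**Final checks:**
- **Pointer:** the last camera measurement put the plate's outer end 0.1 to 1.2 mm short of the pointer. By the arm's readings it then moved about 0.5 mm further; I did not repeat the camera measurement after that. The cameras are good to about 2 mm.
- **Other objects:** in the last picture the other three vials are in their sockets, and the trays and bystanders in view have not moved. The yellow trough was outside that picture, and the arm never went near it.
- **Flat:** the tool tilt was back to what it was when I gripped the plate, so I judge the plate flat on the riser. I inferred this from tilt and forces; a fraction of a degree would not show in the pictures.

**Disagreements:**
- The tilt reading wandered by about 0.3° during the last nudges, and one correction briefly put some nose-up moment on the plate before I backed it off.
- The images suggest the plate sits about 1.6° askew to the riser, as it did at the start. I did not straighten it.
- My overhang estimate of about 163 to 166 mm sits at the low end of the stated 165 to 190 mm, probably because my riser measurement is the weaker one.

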